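# Fold the flaps of a connection box and hold its cover plate ready for the screws

### The arm

A 6-joint arm with a two-finger parallel gripper is mounted at the origin on a cart in front of the work surface, level with it; the furniture and walls round the work are solid. World frame = base frame: x ahead of the robot, y to its left, z up, the work surface at z = 0. Lengths are in m, angles in rad, forces in N, time in s.
With the tool pointing down it reaches from about 0.225 to 0.875 m from the base axis. Payload 3.4 kg.
Tool frame: the origin (TCP) lies at the very end of the fingers, on their centre line; the grasp point (between the pads) lies 19 mm behind it; z points along the fingers, y is the line along which they close (so a half turn about z gives the same grasp; the last joint's range is limited). The gripper opens to 85 mm and grips with 20 to 120 N. Pads are 22 mm wide; open, the fingers measure 114 mm over their backs; the gripper's body (76 mm by 85 mm) begins 54 mm behind the grasp point. The pads swing forward as they close: fully open they stand 13 mm farther back than shut.
Start: joints at [1.034, 0.276, 1.505, -0, 1.361, -0.121], TCP at [0.232, 0.526, 0.231] pointing down, gripper open.
Joint ranges: [-2.89, 2.89], [-0.75, 2.08], [0.22, 2.7], [-1.18, 4.32], [0.11, 2.71], [-2.7, 2.7]. Speed limits (rad/s): [2.57, 2.57, 3.14, 3.14, 3.14, 3.14].

### API

Orientations are given as a unit quaternion [w, x, y, z].
In Python, from rig import manip gives the robot as it stands. The module is installed in compiled form; this text tells all that it offers.
- The arm moves only by the tool play_rows, never from a script. Its argument "motion" is a list of rows, each a list of 5 numbers: the shift along the tool's x, y, z in units of 40 mm (1.0 is 40 mm), then the turn about the tool's z in units of 10 degrees (1.0 is 10 degrees), then the finger opening in mm, from 0 to 85.4. A call has 1 to 5 rows; each row is the pose to reach, as a shift and turn from the pose commanded when the call began, along the tool's axes at that moment; what a row does not reach only later rows make up. A row lasts 1/8 s, in which the tool goes at most 62.5 mm and 10.7 degrees, less where a joint would pass 70% of its speed; a pose out of reach is approached as far as the arm can. A call with a gripper value outside its range is refused whole. The fingers move at their own pace and stop on an object; "newtons" is the grip in N (left out, the last holds). Time passes only in rows, so rows that repeat a pose let the fingers close. It gives the time, the measured TCP pose, the force, the opening and the grip force at its end, in the units of the state.
- manip.get_state(): the state, without advancing time (a new reading comes with each control period).
- manip.get_image(name): name is "scene" or "top" or "wrist"; returns a dict with "img" (384x512x3 uint8, red, green, blue), "range_z" (384x512 float32, m along the optical axis (not along the pixel's ray), 0 where there is no reading), "fx", "fy", "cx", "cy" (pixels), "D" ([k1, k2, p1, p2, k3] as OpenCV has them; the pictures are not rectified), "R" (3x3) and "t" (3): a world point X has camera coordinates R X + t. Camera axes: x right, y down, z forward; pixel columns grow to the right and rows downward; lengths in m; the calibration is good to about 2 mm. A picture is of the moment at which its call begins.
- manip.sign_off(): hands the job in; it is judged then, once.
The state is a dict: "clock": time; "qpos": joint angles; "qd": joint speeds; "effort": joint torques, N m; "position": TCP position; "ee_rot": TCP orientation; "contact_force": force on the tool from outside, world axes, zero at the start; "moment": the same for the moment, N m; "width": finger opening in m; "gripper_force": force on a finger pad.
Only numpy, scipy, OpenCV 4.12 (cv2) and the standard library are available. Lean on these libraries where they do the work, as an engineer would, in place of code of your own. Each camera call takes 0.05 s, during which the arm holds its last target. There are 200 camera calls.

### The job

Fold the two raised flaps of the worktop connection box down flat, first the short one, then the long one over it. Then lift the cover plate with four corner holes by its grip bar (not the plate with two holes) and finish while holding it, still and level, about a centimetre above the rim of the box without touching it, its four holes right over the four threaded holes so that I can start the screws. Keep hold of it at the end, and leave the other plate and everything else where it is.

Things in the scene. Friction and masses are not known exactly. Their poses are not given: they have to be found in the camera images.
- box: white plastic box fixed to the worktop, open on top, 110 (x) x 150 (y) x 50 mm high, walls 6 mm, an 18 mm square boss with a brass threaded hole in each corner, level with the rim; terminal strip inside. Origin: centre of its underside, z up. Two grey flaps, 60 mm wide (along x), are hinged inside its short ends, between the bosses
- short_flap (a joint): hinge of the short flap (60 mm long, 3 mm thick), at the +y end of the box. 0 = folded down level inside the box, positive = raised; 1.57 = standing upright. Starts raised at 1.1 to 1.7 rad. A stiff hinge: the flap stays at any angle, a push of under 1 N moves it, and it stops at 0
- long_flap (a joint): hinge of the long flap (85 mm long, 3 mm thick), at the -y end of the box; values, start and stiffness as for the short flap. Folded down it laps over the short flap
- short_flap_hinge (a point): middle of the short flap's hinge line, at (0, 66, 40) mm in the box's frame; the line runs along the box's x, the flap's mid-plane passes through it
- short_flap_tip (a point): middle of the short flap's free edge, 60 mm from its hinge
- long_flap_hinge (a point): middle of the long flap's hinge line, at (0, -66, 45) mm in the box's frame; the line runs along the box's x, the flap's mid-plane passes through it
- long_flap_tip (a point): middle of the long flap's free edge, 85 mm from its hinge
- cover_plate: the box's cover: loose aluminium plate 110 (x) x 150 (y) x 5 mm, 0.15-0.31 kg, flat on the worktop left or right of the box, a 12 mm through hole near each of its FOUR corners. Origin: centre of its underside, z up. A solid grip bar stands on its middle: 12 mm thick (x), 64 mm long (y), top 33 mm above the underside. Fits either way round (half turn)
- spare_plate: a plate of the same size, material and grip bar, but with only TWO 12 mm holes, in the middle of its short ends; it lies on the other side of the box and is not needed. Origin and axes as for the cover plate
- screwdriver: screwdriver with a black handle, 180 mm, lying behind the box; origin under it. Leave alone
- pot: small flat round pot, 63 mm across, 34 mm high; origin at the centre of its underside. Leave alone
- cup: green and white espresso cup, 64 x 88 x 49 mm; origin at the centre of its underside. Leave alone
- door_keys: bunch of keys, 84 x 118 x 8 mm; origin at the centre of its underside. Leave alone
- salt: salt shaker, 41 mm across, 104 mm high; origin at the centre of its underside. Leave alone
- thread0 (a point): mouth of the threaded hole in the +x +y corner of the box, at (42, 62, 50) mm in the box's frame, level with the rim
- hole0 (a point): centre, on the underside, of the cover plate's hole in its +x +y corner, at (42, 62, 0) mm in the plate's frame
- thread1 (a point): mouth of the threaded hole in the +x -y corner of the box, at (42, -62, 50) mm in the box's frame, level with the rim
- hole1 (a point): centre, on the underside, of the cover plate's hole in its +x -y corner, at (42, -62, 0) mm in the plate's frame
- thread2 (a point): mouth of the threaded hole in the -x -y corner of the box, at (-42, -62, 50) mm in the box's frame, level with the rim
- hole2 (a point): centre, on the underside, of the cover plate's hole in its -x -y corner, at (-42, -62, 0) mm in the plate's frame
- thread3 (a point): mouth of the threaded hole in the -x +y corner of the box, at (-42, 62, 50) mm in the box's frame, level with the rim
- hole3 (a point): centre, on the underside, of the cover plate's hole in its -x +y corner, at (-42, 62, 0) mm in the plate's frame

How it is judged:
By the outcome, as a careful person would: the job done as asked, in the order asked, and still so for the second after the job is handed in, while the arm keeps its last pose, push and grip.
It also fails if it takes over 61 s, if anything falls off the work surface, if the arm or the gripper's body presses on something with over 40 N, if the wrist force passes 120 N, or if a joint passes its speed limit or range.

## Working session

There is one attempt and no reset: what is moved stays moved. The work goes in short steps, Python scripts to look and compute and a tool call to move; the robot and the scene stay as the last step left them, time stands still between calls to the robot, and variables do not carry over. Pictures are saved under pics/ and viewed, at most 10 in all, crops included, and the job is handed in when it is done.

Besides the shell and the picture viewer there is one more tool, called after "Call:" as name([rows], argument=value, ...), one row to a line, values as JSON. play_rows: Moves the arm, as the interface text tells. Its arguments: {"type":"object","properties":{"motion":{"type":"array","items":{"type":"array","items":{"type":"number"}}},"newtons":{"type":"number"}},"required":["motion"]}

```bash
mkdir -p pics
python3 - <<'E'
from rig import manip
import cv2,numpy as np,pickle
s=manip.get_state();print(s)
ims=[]
for n in("scene","top"):
    d=manip.get_image(n);pickle.dump(d,open(n+".pkl","wb"))
    print(n,d["fx"],d["cx"],d["D"],d["R"],d["t"])
    cv2.imwrite(f"pics/{n}0.png",d["img"][:,:,::-1])
E
```

```text
{'clock': 0.0, 'qpos': array([ 1.03399570e+00,  2.76603054e-01,  1.50612862e+00, -2.07132092e-05,
        1.36072528e+00, -1.21015775e-01]), 'qd': array([ 9.93350535e-04, -4.28913765e-05, -3.79181113e-04,  5.80664317e-04,
        1.42854337e-03,  1.34140044e-04]), 'effort': array([-9.23202679e-04, -4.16788673e+01, -2.45800066e+01, -2.81278144e-04,
        1.11676924e-02,  1.73088517e-05]), 'position': array([0.23199118, 0.52553717, 0.23043693]), 'ee_rot': array([-2.91508800e-04,  2.06395954e-01,  9.78468109e-01, -8.85451197e-04]), 'contact_force': array([-0.66891799,  0.35633062, -0.17226332]), 'moment': array([-0.02048401, -0.02557914, -0.00495102]), 'gripper_force': 0.0, 'width': 0.0850086672249395}
scene 458.456965630578 251.38159295644937 [-0.0702881  0.         0.         0.         0.       ] [[ 0.58453831 -0.81130379  0.01005634]
 [-0.58532325 -0.43023947 -0.68723409]
 [ 0.56188225  0.39582844 -0.72636642]] [-0.35253779  0.33717425  1.23843525]
top 457.8985000077501 263.6938132335273 [0.03887317 0.         0.         0.         0.        ] [[ 0.01854918 -0.99979775  0.00777032]
 [-0.99526969 -0.01920532 -0.09523337]
 [ 0.09536334 -0.00596706 -0.99542465]] [-0.06560575  0.54390722  1.51450808]
```

View pics/scene0.png

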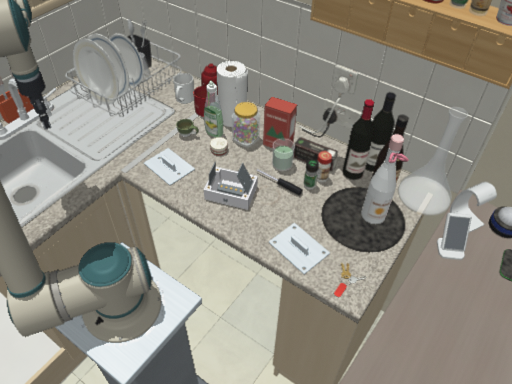

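View pics/top0.png

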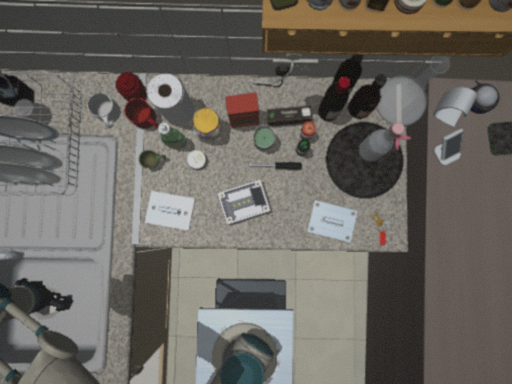

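Scene: box at about (232,187), the plates at (169,165) and (299,247). Top: box (244,202), left plate (170,210), and right plate (332,221), which looks like the one with corner holes. I'll zoom in on these.

```bash
cat > h.py <<'E'
import numpy as np,cv2,pickle
from rig import manip
def K(d): return np.array([[d["fx"],0,d["cx"]],[0,d["fy"],d["cy"]],[0,0,1]])
def ray(d,uv):
    p=cv2.undistortPoints(np.array(uv,float).reshape(-1,1,2),K(d),np.array(d["D"])).reshape(-1,2)
    R=np.array(d["R"]);o=-R.T@np.array(d["t"])
    return o,np.c_[p,np.ones(len(p))]@R
def onz(d,uv,z):
    o,r=ray(d,uv);return o+r*((z-o[2])/r[:,2])[:,None]
def proj(d,X):
    return cv2.projectPoints(np.array(X,float).reshape(-1,3),cv2.Rodrigues(np.array(d["R"]))[0],np.array(d["t"]),K(d),np.array(d["D"]))[0].reshape(-1,2)
def cloud(d):
    v,u=np.mgrid[0:384,0:512];uv=np.c_[u.ravel(),v.ravel()].astype(float)
    o,r=ray(d,uv);return (o+r*d["range_z"].reshape(-1,1)).reshape(384,512,3)
E
python3 - <<'E'
from h import *
t=pickle.load(open("top.pkl","rb"));s=pickle.load(open("scene.pkl","rb"))
b=lambda im,x,y,w,h,f:cv2.resize(im[y:y+h,x:x+w,::-1],None,fx=f,fy=f,interpolation=cv2.INTER_CUBIC)
a=np.vstack([np.hstack([b(t["img"],142,185,66,50,6),b(t["img"],302,195,66,50,6)]),
 np.hstack([b(t["img"],212,175,66,50,6),b(s["img"],200,158,66,50,6)])])
cv2.imwrite("pics/z.png",a)
print(onz(t,[[244,202],[170,210],[332,221]],0.02))
c=cloud(t)
for n,(u,v) in dict(L=(170,210),B=(244,202),R=(332,221)).items():
    p=c[v-22:v+22:3,u-26:u+26:3,2]*1000
    print(n);print(np.round(p[:, ::1]).astype(int) if n=="B" else np.round(np.median(p)))
E
```

```text
[[ 0.50461858  0.010254    0.02      ]
 [ 0.47306907  0.25758145  0.02      ]
 [ 0.44638959 -0.28654952  0.02      ]]
L
2.0
B
[[ -6  -2  -5  -8   0   1   5  -6  -3  -5  -2   0   1  50  53  -3  -1  -3]
 [ -6  -2   4  -2   4   2  -3  -4   0  -3  46  55  42  53  53   1  -2  -1]
 [ -1   0   1  -7  -4   3  -3  49  50  33   7   9   6  48  45   0  -5  -8]
 [  1   0  -2  -3  48  46  29   6   3   4   0 109  86  67  49  -4  -5  -6]
 [  1  50  46  32   3   9   7   5   3   4   0 119  92  77  54  51  -5  -3]
 [ 47  43  46  -7   5   3   3   9   5   5   2 118 107  83  61  51  -5  -2]
 [  2  48  25   7   4   1  -1   2   9  16  12  22 115  92  67  47  -3  -1]
 [  0  43   4   5   7  22  19  19  25  21  14  18 113  94  80  55  49  -3]
 [ -4  50  40   5  -2  20  20  17  23  22  18  20 119 104  85  65  41  -5]
 [  6   2 103   6   3  20  19  18  22   5   7   5   5   8   1  49  47   2]
 [ -5  -2  44   1   8  13   7   3   4   6   4  -4   1   5  -3  48  49  47]
 [ -1  -1  50   9   2   4   0   4   1   0   9   5   1  42  54  30  -1   4]
 [ -7   0  42  58   3   9  -1   1  -1   8  45  52  15  -1  -3   4  -4  -6]
 [ -5  -1   1  55  47   3   2  52  47  -3   0   1  -2   5   5   0   2  -6]
 [  3  -4   0  48  43  51  -1   8   1  -1  -5  -2  -4  -3   1  -3  -8  -5]]
R
2.0
```

View pics/z.png

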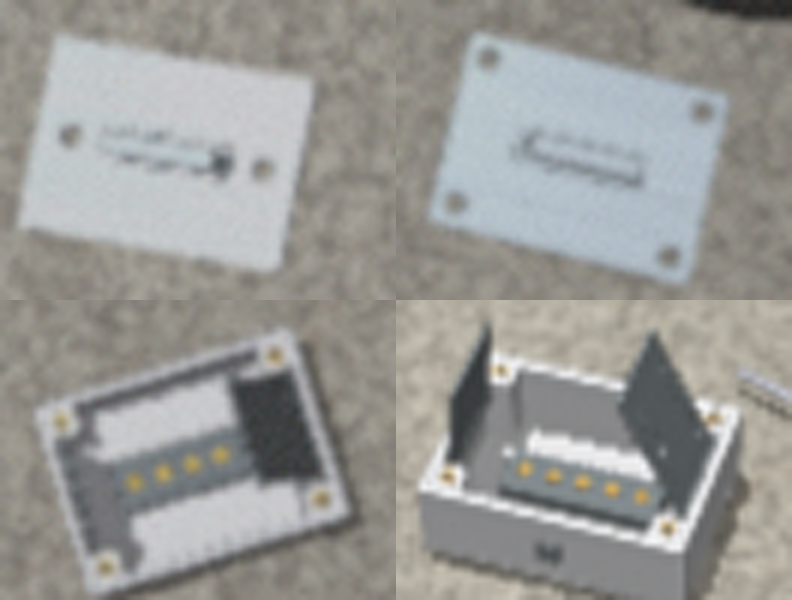

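The right plate has four corner holes, so it is the cover. The left one, with two holes, is the spare. In the box, the flap at image right (world -y) is the long one, leaning inward. The short flap at +y stands nearly upright.

```bash
cat >> h.py <<'E'
def blob(d,uv,r,f):
    out=[]
    im=cv2.cvtColor(d["img"],cv2.COLOR_RGB2LAB).astype(float)
    for u,v in uv:
        u0,v0=int(round(u))-r,int(round(v))-r
        p=im[v0:v0+2*r+1,u0:u0+2*r+1]
        w=f(p);w=np.clip(w-0.4*w.max(),0,None)
        yy,xx=np.mgrid[0:2*r+1,0:2*r+1]
        out.append([u0+(w*xx).sum()/w.sum(),v0+(w*yy).sum()/w.sum()])
    return np.array(out)
brass=lambda p:np.clip(p[...,2]-np.median(p[...,2]),0,None)
dark=lambda p:np.clip(np.percentile(p[...,0],70)-p[...,0],0,None)
def rect(P,L=(42,62)):
    # fit pose from 4 pts (model order 0..3) in xy
    M=np.array([[42,62],[42,-62],[-42,-62],[-42,62]])/1000.
    c=P[:,:2].mean(0);a=M;b=P[:,:2]-c
    th=np.arctan2((a[:,0]*b[:,1]-a[:,1]*b[:,0]).sum(),(a*b).sum())
    Rm=np.array([[np.cos(th),-np.sin(th)],[np.sin(th),np.cos(th)]])
    return c,th,np.abs(b-a@Rm.T).max()*1000
E
python3 - <<'E'
from h import *
t=pickle.load(open("top.pkl","rb"));s=pickle.load(open("scene.pkl","rb"))
f=lambda L,ox,oy,cx,cy:[[cx+(x-ox)/6,cy+(y-oy)/6] for x,y in L]
# order: +x+y,+x-y,-x-y,-x+y  (image up=+x,left=+y)
bt=f([(62,421),(275,355),(321,498),(105,567)],0,300,212,175)
bs=f([(500,370),(713,418),(667,527),(447,476)],396,300,200,158)
pt=f([(489,58),(703,111),(669,256),(455,203)],396,0,302,195)
Bt=blob(t,bt,3,brass);Bs=blob(s,bs,3,brass);Pt=blob(t,pt,3,dark)
print(Bt-bt,Bs-bs,Pt-pt)
for d,u,z in((t,Bt,.05),(s,Bs,.05),(t,Pt,.004)):
    P=onz(d,u,z);print(P[:,:2].round(4).tolist(),rect(P))
Ps=blob(s,proj(s,onz(t,Pt,.005)),3,dark);P=onz(s,Ps,.005);print(P[:,:2].round(4).tolist(),rect(P))
# triangulate flap tips by clouds
c=cloud(s);cen,th,_=rect(onz(t,Bt,.05))
R=np.array([[np.cos(th),-np.sin(th)],[np.sin(th),np.cos(th)]])
for n,d in(("t",t),("s",s)):
    c=cloud(d);q=c.reshape(-1,3).copy();q[:,:2]=(q[:,:2]-cen)@R
    m=(abs(q[:,0])<.028)&(abs(q[:,1])<.09)&(q[:,2]>.06)
    for sg in(1,-1):
        k=q[m&(q[:,1]*sg>0)]*1000
        if len(k)>4:
            p=np.polyfit(k[:,2],k[:,1],1);print(n,sg,len(k),p,k[:,2].max(),"angle",np.arctan2(1,-sg*p[0]))
E
```

```text
[[-0.59649123 -0.48245614]
 [-0.46396396 -0.12162162]
 [-0.52293578 -0.44954128]
 [-0.14903846 -0.62019231]] [[-0.54609929 -0.4858156 ]
 [-0.50690846 -0.31951641]
 [-0.28431373 -0.42156863]
 [-0.26447876 -0.47232947]] [[-0.46059113 -0.54252874]
 [-0.46013374 -0.3590535 ]
 [ 0.10413695  0.01260105]
 [-0.37234187 -0.32601923]]
[[0.5254, 0.0833], [0.563, -0.0338], [0.4855, -0.0605], [0.446, 0.056]] (array([0.50498391, 0.01126002]), np.float64(0.3227416042894657), np.float64(1.4353279307649027))
[[0.5269, 0.0884], [0.5665, -0.0296], [0.4878, -0.057], [0.4476, 0.0601]] (array([0.50720243, 0.01545258]), np.float64(0.33096124927014875), np.float64(0.6445981289728148))
[[0.5032, -0.2379], [0.4749, -0.3592], [0.3917, -0.3419], [0.4202, -0.2196]] (array([ 0.44750431, -0.2896662 ]), np.float64(-0.22339389788759667), np.float64(1.1248900508553787))
[[0.5048, -0.2343], [0.4746, -0.36], [0.3924, -0.3405], [0.4175, -0.2172]] (array([ 0.44733769, -0.28799613]), np.float64(-0.21639554631046246), np.float64(3.1198515399484887))
t 1 21 [-0.130429   75.37611842] 103.3804986406146 angle 1.4410994755900133
t -1 161 [  0.46452844 -87.33231945] 127.27475221324846 angle 1.135926445718945
s 1 62 [-5.25031530e-02  6.82507062e+01] 105.07539388448728 angle 1.5183413372491963
s -1 203 [  0.46105869 -86.63421446] 125.52868279400009 angle 1.1387841396358096
```

```bash
cat >> h.py <<'E'
from scipy.spatial.transform import Rotation as Ro
BC=np.array([.506,.0134]);BY=.327
def box2w(p):
    p=np.array(p,float);c,s=np.cos(BY),np.sin(BY)
    return np.r_[BC+np.array([[c,-s],[s,c]])@p[:2],p[2]]
def units(targets,yaw=None):
    s=manip.get_state();w,x,y,z=s["ee_rot"];R=Ro.from_quat([x,y,z,w]).as_matrix()
    ya=np.arctan2(R[1,1],R[0,1])
    print("clock",round(s["clock"],2),"pos",s["position"].round(4),"toolY yaw",round(np.degrees(ya),2),"tilt",R[:2,2].round(4),"F",s["contact_force"].round(1),"w",round(s["width"],4),"grip",s["gripper_force"])
    if yaw is not None: print("turn",round(-(np.degrees(yaw-ya)+90)%180/10-9,3) if 0 else round(-(((np.degrees(yaw-ya)+90)%180)-90)/10,3))
    for T in targets: print((R.T@(np.array(T)-s["position"])/.04).round(3))
E
python3 - <<'E'
from h import *
units([box2w([0,.105,.2]),box2w([0,.105,.088])],BY)
E
```

```text
clock 0.1 pos [0.232  0.5256 0.2305] toolY yaw 66.18 tilt [-0.0008 -0.0014] F [-0.3 -0.5  0.4] w 0.0851 grip 0.0
turn 4.744
[-9.663 -7.013  0.773]
[-9.663 -7.008  3.573]
```

Call:
play_rows([
  [-1.5,-1.1,0.2,0.95,40],
  [-3.0,-2.2,0.4,1.9,20],
  [-4.5,-3.3,0.6,2.85,0],
  [-6.0,-4.4,0.77,3.8,0],
  [-7.5,-5.5,0.77,4.74,0],
])

```text
clock: 0.72
position: [0.3878, 0.2545, 0.2023]
ee_rot: [-0.0, 0.584, 0.812, -0.0]
contact_force: [1.9, -0.0, 0.1]
width: -0.0001
gripper_force: 0.0
```

Run:
```python
from h import *
units([box2w([0,.105,.2]),box2w([0,.105,.088])],BY)
```

```text
clock 0.72 pos [0.3878 0.2545 0.2023] toolY yaw 18.49 tilt [-0.0005 -0.0001] F [ 1.9 -0.   0.1] w -0.0001 grip 0.0
turn -0.025
[-4.03   0.88   0.057]
[-4.03   0.881  2.857]
```

Call:
play_rows([
  [-1.4,0.3,0,0,0],
  [-2.8,0.6,0.05,0,0],
  [-4.0,0.88,0.05,0,0],
  [-4.0,0.88,0.05,0,0],
])

```text
clock: 1.23
position: [0.4739, 0.1135, 0.2004]
ee_rot: [0.0, 0.584, 0.812, -0.0]
contact_force: [-0.1, 0.0, -0.0]
width: -0.0003
gripper_force: 0.0
```

Run:
```python
from h import *
d=manip.get_image("wrist");cv2.imwrite("pics/w1.png",d["img"][:,:,::-1]);pickle.dump(d,open("wr.pkl","wb"))
units([box2w([0,.105,.2]),box2w([0,.105,.088])],BY)
p=proj(d,[box2w(v) for v in([.042,.062,.05],[.042,-.062,.05],[-.042,-.062,.05],[-.042,.062,.05])]);print(p)
```

```text
clock 1.27 pos [0.4725 0.1151 0.2003] toolY yaw 18.58 tilt [-0.0013  0.0004] F [-1.2 -0.1 -0.1] w 0.0003 grip 0.0
turn -0.015
[-0.053 -0.024  0.008]
[-0.055 -0.021  2.808]
[[293.11300998 219.34980473]
 [289.94102954 318.72508202]
 [218.4460497  319.00452505]
 [214.16869155 219.67968607]]
```

View pics/w1.png

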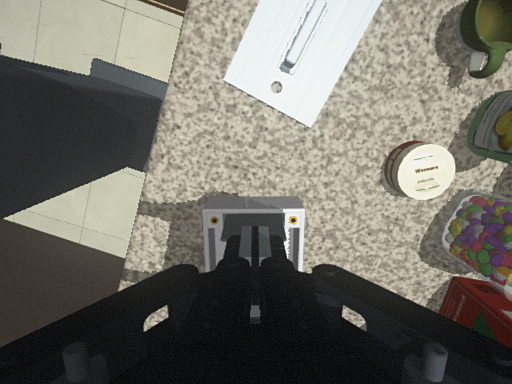

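Wrist view: brass holes at (214,220) and (293,220), within 1 px of where my box pose predicts them. The pot is at (420,172), clear of the path.

Run:
```python
from h import *
r=.047
T=[[0,.105,.088]]+[[0,.066-r*np.cos(a)+.0015*np.sin(a)+.011,.040+r*np.sin(a)+.0015*np.cos(a)] for a in(1.45,1.2,1,.8,.6,.4,.25,.1,0,-.03)]
print(np.round(T,4).tolist())
units([box2w(t) for t in T],BY)
```

```text
[[0.0, 0.105, 0.088], [0.0, 0.0728, 0.0868], [0.0, 0.0614, 0.0843], [0.0, 0.0529, 0.0804], [0.0, 0.0453, 0.0748], [0.0, 0.0391, 0.0678], [0.0, 0.0343, 0.0597], [0.0, 0.0318, 0.0531], [0.0, 0.0304, 0.0462], [0.0, 0.03, 0.0415], [0.0, 0.03, 0.0401]]
clock 1.27 pos [0.4725 0.1151 0.2003] toolY yaw 18.58 tilt [-0.0013  0.0004] F [-1.2 -0.1 -0.1] w 0.0003 grip 0.0
turn -0.015
[-0.055 -0.021  2.808]
[-0.859 -0.019  2.837]
[-1.146 -0.018  2.899]
[-1.358 -0.017  2.998]
[-1.547 -0.016  3.138]
[-1.704 -0.016  3.313]
[-1.823 -0.015  3.515]
[-1.885 -0.015  3.68 ]
[-1.921 -0.015  3.852]
[-1.931 -0.014  3.969]
[-1.931 -0.014  4.005]
```

Go down outside the short flap, then to first contact.

Call:
play_rows([
  [0,0,1.4,0,0],
  [0,0,2.8,0,0],
  [-0.4,0,2.82,0,0],
  [-0.8,0,2.84,0,0],
  [-1.0,0,2.87,0,0],
])

```text
clock: 1.9
position: [0.4875, 0.0776, 0.0883]
ee_rot: [0.002, 0.583, 0.813, 0.002]
contact_force: [0.3, 1.0, -0.3]
width: 0.0003
gripper_force: 0.3
```

```bash
cat > sp.py <<'E'
from h import *
r=.047
units([box2w([0,.066-r*np.cos(a)+.0015*np.sin(a)+.011,.040+r*np.sin(a)+.0015*np.cos(a)]) for a in(1.2,1,.8,.6,.4,.25,.1,0,-.03)],BY)
E
python3 sp.py
```

```text
clock 1.9 pos [0.4875 0.0776 0.0883] toolY yaw 18.73 tilt [0.0049 0.0003] F [ 0.3  1.  -0.3] w 0.0003 grip 0.31517754890955985
turn -0.001
[-0.134 -0.079  0.098]
[-0.346 -0.079  0.198]
[-0.534 -0.08   0.338]
[-0.691 -0.081  0.513]
[-0.81  -0.082  0.716]
[-0.871 -0.083  0.881]
[-0.907 -0.083  1.053]
[-0.917 -0.084  1.17 ]
[-0.917 -0.084  1.206]
```

Call:
play_rows([
  [-0.15,0,0.1,0,0],
  [-0.35,0,0.2,0,0],
  [-0.53,0,0.34,0,0],
  [-0.69,0,0.51,0,0],
  [-0.8,0,0.7,0,0],
])

```text
clock: 2.52
position: [0.4956, 0.0477, 0.0575]
ee_rot: [0.0, 0.582, 0.813, -0.0]
contact_force: [0.3, 0.1, -0.0]
width: 0.0002
gripper_force: 0.3
```

```bash
python3 sp.py
```

```text
clock 2.52 pos [0.4956 0.0477 0.0575] toolY yaw 18.77 tilt [ 0. -0.] F [ 0.3  0.1 -0. ] w 0.0002 grip 0.3457298828288913
turn 0.003
[ 0.64  -0.029 -0.672]
[ 0.427 -0.03  -0.573]
[ 0.239 -0.03  -0.433]
[ 0.082 -0.03  -0.258]
[-0.037 -0.03  -0.056]
[-0.099 -0.03   0.109]
[-0.135 -0.03   0.282]
[-0.144 -0.03   0.399]
[-0.145 -0.03   0.434]
```

Call:
play_rows([
  [-0.1,0,0.11,0,0],
  [-0.13,0,0.28,0,0],
  [-0.14,0,0.4,0,0],
  [-0.14,0,0.44,0,0],
  [-0.14,0,0.46,0,0],
])

```text
clock: 3.15
position: [0.4973, 0.0427, 0.0411]
ee_rot: [0.0, 0.582, 0.813, -0.0]
contact_force: [-4.6, -0.9, 17.8]
width: 0.0002
gripper_force: 9.0
```

```bash
python3 sp.py|head -1
python3 - <<'E'
from h import *
d=manip.get_image("scene");im=d["img"][140:220,170:300,::-1];cv2.imwrite("pics/s2.png",cv2.resize(im,None,fx=5,fy=5,interpolation=2))
E
```

```text
clock 3.15 pos [0.4973 0.0427 0.0411] toolY yaw 18.81 tilt [ 0.0004 -0.0004] F [-4.6 -0.9 17.8] w 0.0002 grip 9.01272282237187
```

View pics/s2.png

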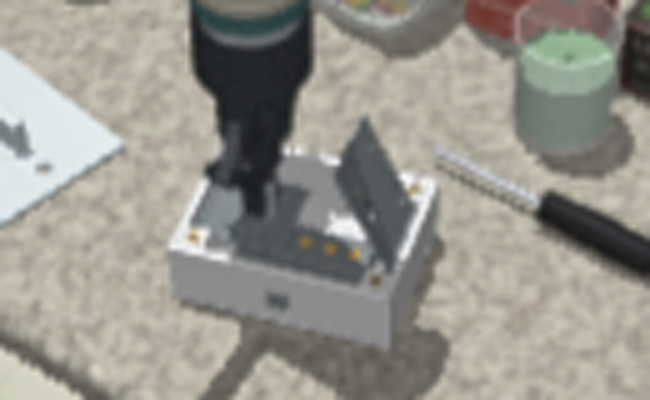

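The picture shows the fingertips near (260,205) pressing the short flap down inside the box. The 18 N reaction means it is at its stop. The long flap is still raised. Next I'll retreat and go round to the long flap.

```bash
cat > lp.py <<'E'
from h import *
r=.068
units([box2w(v) for v in([0,.035,.2],[0,-.09,.2],[0,-.085,.107])]+[box2w([0,-.066+r*np.cos(a)-.0015*np.sin(a)-.011,.045+r*np.sin(a)+.0015*np.cos(a)]) for a in(1.2,1,.8,.6,.4,.25,.1,0,-.02)],BY)
E
python3 lp.py
```

```text
clock 3.2 pos [0.4973 0.0427 0.0412] toolY yaw 18.82 tilt [ 0.0005 -0.0005] F [-3.2 -0.5 13.8] w 0.0003 grip 7.087781040463597
turn 0.008
[ 0.108 -0.027 -3.971]
[-3.017 -0.032 -3.969]
[-2.891 -0.032 -1.644]
[-2.109 -0.031 -1.693]
[-1.803 -0.031 -1.545]
[-1.533 -0.031 -1.34 ]
[-1.308 -0.03  -1.086]
[-1.139 -0.03  -0.792]
[-1.052 -0.03  -0.552]
[-1.002 -0.03  -0.302]
[-0.99  -0.03  -0.133]
[-0.989 -0.03  -0.099]
```

Call:
play_rows([
  [0,0,-1.4,0,0],
  [0.1,0,-2.8,0,0],
  [0.1,0,-4.0,0,0],
  [-1.4,0,-4.0,0,0],
  [-2.9,0,-4.0,0,0],
])

```text
clock: 3.82
position: [0.5354, -0.0674, 0.2008]
ee_rot: [0.001, 0.581, 0.814, 0.001]
contact_force: [0.7, -0.4, 0.2]
width: 0.0001
gripper_force: 0.0
```

Call:
play_rows([
  [-0.1,0,0,0,0],
  [-0.1,0,1.2,0,0],
  [0,0,2.2,0,0],
  [0,0,2.3,0,0],
])

```text
clock: 4.32
position: [0.5315, -0.0653, 0.1048]
ee_rot: [-0.004, 0.582, 0.813, -0.001]
contact_force: [-0.5, 0.1, -0.2]
width: 0.0003
gripper_force: 0.0
```

```bash
python3 lp.py
```

```text
clock 4.33 pos [ 0.5315 -0.0653  0.1048] toolY yaw 18.82 tilt [-0.0075  0.0026] F [-0.5  0.1 -0.2] w 0.0003 grip 0.0
turn 0.009
[ 2.954  0.018 -2.365]
[-0.171  0.013 -2.38 ]
[-0.058  0.028 -0.055]
[ 0.724  0.029 -0.099]
[1.029 0.03  0.05 ]
[1.298 0.032 0.256]
[1.521 0.034 0.512]
[1.689 0.036 0.807]
[1.775 0.038 1.047]
[1.824 0.039 1.297]
[1.835 0.04  1.467]
[1.835 0.041 1.501]
```

Call:
play_rows([
  [0.4,0,-0.08,0,0],
  [0.72,0,-0.1,0,0],
  [1.03,0,0.05,0,0],
  [1.3,0,0.26,0,0],
  [1.52,0,0.51,0,0],
])

```text
clock: 4.95
position: [0.5148, -0.0086, 0.0869]
ee_rot: [0.0, 0.582, 0.813, 0.0]
contact_force: [0.3, 0.7, 1.2]
width: -0.0002
gripper_force: 0.2
```

```bash
python3 lp.py
```

```text
clock 4.95 pos [ 0.5148 -0.0086  0.0869] toolY yaw 18.8 tilt [0.0005 0.    ] F [0.3 0.7 1.2] w -0.0002 grip 0.20534197508823127
turn 0.007
[ 1.466 -0.028 -2.828]
[-1.659 -0.032 -2.827]
[-1.533 -0.033 -0.502]
[-0.752 -0.032 -0.551]
[-0.446 -0.032 -0.403]
[-0.176 -0.031 -0.198]
[ 0.049 -0.031  0.056]
[ 0.218 -0.031  0.351]
[ 0.305 -0.031  0.59 ]
[ 0.355 -0.031  0.84 ]
[ 0.367 -0.031  1.01 ]
[ 0.367 -0.031  1.044]
```

Call:
play_rows([
  [0.2,0,0.3,0,0],
  [0.3,0,0.58,0,0],
  [0.35,0,0.82,0,0],
  [0.36,0,1.01,0,0],
  [0.36,0,1.06,0,0],
])

```text
clock: 5.58
position: [0.5103, 0.0042, 0.0459]
ee_rot: [-0.0, 0.582, 0.813, -0.0]
contact_force: [-5.6, 1.8, 21.6]
width: -0.0005
gripper_force: 10.6
```

```bash
python3 lp.py|head -1
```

```text
clock 5.58 pos [0.5103 0.0042 0.0459] toolY yaw 18.76 tilt [-0.0005  0.0004] F [-5.6  1.8 21.6] w -0.0005 grip 10.629823068156838
```

Call:
play_rows([
  [0,0,-1.4,0,0],
  [0,0,-2.8,0,0],
  [0,0,-4.2,0,0],
  [0,0,-4.2,0,0],
])

```text
clock: 6.08
position: [0.5138, 0.0034, 0.2176]
ee_rot: [0.005, 0.582, 0.813, 0.003]
contact_force: [-0.1, -0.5, -0.2]
width: -0.0003
gripper_force: 0.0
```

Run:
```python
from h import *
d=manip.get_image("scene");t=manip.get_image("top")
for n,d in(("s",d),("t",t)):
    q=cloud(d).reshape(-1,3).copy();c,s=np.cos(BY),np.sin(BY);q[:,:2]=(q[:,:2]-BC)@np.array([[c,-s],[s,c]])
    m=(abs(q[:,0])<.025)&(abs(q[:,1])<.055)&(q[:,2]<.08)
    for y in range(-50,51,10):
        k=q[m&(abs(q[:,1]-y/1000)<.005)];print(n,y,len(k),(np.median(k[:,2])*1000).round(1) if len(k) else None)
units([[.4475,-.289,.21],[.4475,-.289,.016]],-.219)
```

```text
s -50 51 45.3
s -40 63 43.4
s -30 68 43.0
s -20 64 43.1
s -10 66 42.9
s 0 65 43.7
s 10 65 42.0
s 20 55 40.0
s 30 64 40.6
s 40 60 38.7
s 50 63 40.1
t -50 0 None
t -40 0 None
t -30 0 None
t -20 1 45.3
t -10 0 None
t 0 0 None
t 10 12 44.4
t 20 15 43.3
t 30 26 40.4
t 40 37 42.0
t 50 46 40.0
clock 6.17 pos [0.5105 0.0039 0.2129] toolY yaw 18.76 tilt [ 0.001  -0.0002] F [ 0.4 -0.3 -0.4] w 0.0 grip 0.0
turn 3.13
[-6.428 -3.845  0.073]
[-6.426 -3.85   4.923]
```

Both flaps are flat, long over short. Next, the plate.

Call:
play_rows([
  [-1.28,-0.77,0,0.65,50],
  [-2.56,-1.54,0,1.3,50],
  [-3.84,-2.31,0,1.95,50],
  [-5.1,-3.08,0,2.6,50],
  [-6.4,-3.85,0,3.13,50],
])

```text
clock: 6.8
position: [0.4454, -0.2889, 0.2104]
ee_rot: [-0.002, 0.781, 0.624, -0.0]
contact_force: [0.2, -0.0, -0.3]
width: 0.0496
gripper_force: 0.0
```

Call:
play_rows([
  [0,0,0,0,50],
  [0,0,0,0,50],
])

```text
clock: 7.05
position: [0.446, -0.2871, 0.2108]
ee_rot: [-0.002, 0.78, 0.625, -0.0]
contact_force: [0.6, 1.2, 0.1]
width: 0.0499
gripper_force: 0.0
```

Run:
```python
from h import *
d=manip.get_image("wrist");pickle.dump(d,open("wr2.pkl","wb"));cv2.imwrite("pics/w2.png",d["img"][:,:,::-1])
units([[.4475,-.289,.21],[.4475,-.289,.016]],-.219)
c,s=np.cos(-.219),np.sin(-.219)
for m in([42,62],[42,-62],[-42,-62],[-42,62]):
    p=np.array([.4475,-.289])+np.array([[c,-s],[s,c]])@np.array(m)/1000;print(proj(d,[[*p,.005]]).round(1))
```

```text
clock 7.1 pos [ 0.4464 -0.2865  0.2113] toolY yaw -12.49 tilt [-0.0023  0.0029] F [-0.4  0.1  0.6] w 0.0499 grip 0.0
turn 0.005
[-0.056  0.041  0.031]
[-0.067  0.055  4.881]
[[293.4 118.8]]
[[290.1 219.9]]
[[223.7 219.9]]
[[220.8 118.8]]
```

View pics/w2.png

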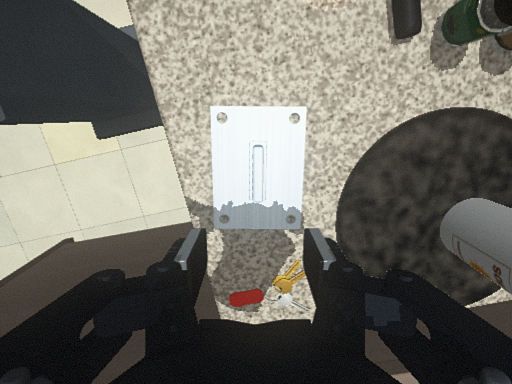

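The wrist view confirms four corner holes at about (222,118), (294,118), (292,219) and (224,219), within about 1.5 px of predicted. The bar runs along (258,150)-(258,200).

Run:
```python
from h import *
d=pickle.load(open("wr2.pkl","rb"))
g=[[294,118],[292,219],[224,219],[222,118]]
B=blob(d,g,7,dark);print(B.round(1).tolist())
P=onz(d,B,.005);c,th,e=rect(P);print(c,th,e,P[:,:2].round(4).tolist())
units([[*c,.05],[*c,.010]],th)
```

```text
[[295.3, 116.2], [291.0, 218.5], [224.4, 218.0], [221.5, 117.1]]
[ 0.44919177 -0.28698873] -0.22095975966289327 0.8494364405827528 [[0.5046, -0.2352], [0.4764, -0.357], [0.3945, -0.3382], [0.4213, -0.2177]]
clock 7.1 pos [ 0.4464 -0.2865  0.2113] toolY yaw -12.49 tilt [-0.0023  0.0029] F [-0.4  0.1  0.6] w 0.0499 grip 0.0
turn 0.017
[-0.007  0.083  4.031]
[-0.009  0.086  5.031]
```

Call:
play_rows([
  [0,0.06,1.3,0,50],
  [-0.02,0.06,2.6,0,50],
  [-0.02,0.06,3.8,0,50],
  [-0.02,0.06,4.5,0,50],
  [-0.02,0.06,5.0,0,45],
])

```text
clock: 7.72
position: [0.4488, -0.2864, 0.011]
ee_rot: [-0.002, 0.779, 0.627, -0.0]
contact_force: [-0.4, -0.3, -0.2]
width: 0.0448
gripper_force: 0.0
```

Call:
play_rows([
  [0,0,0,0,45],
  [0,0,0,0,25],
  [0,0,0,0,12],
  [0,0,0,0,6],
  [0,0,0,0,4],
], newtons=60)

```text
clock: 8.35
position: [0.4495, -0.289, 0.014]
ee_rot: [0.0, 0.78, 0.626, 0.0]
contact_force: [-1.0, 2.6, 6.4]
width: 0.0107
gripper_force: 60.7
```

Run:
```python
from h import *
units([[.4485,-.2875,.010]],-.2205)
```

```text
clock 8.35 pos [ 0.4495 -0.289   0.014 ] toolY yaw -12.53 tilt [ 0.0012 -0.0003] F [-1.   2.6  6.4] w 0.0107 grip 60.74091196060181
turn 0.01
[ 0.03  -0.033  0.101]
```

Call:
play_rows([
  [0,0,-0.1,0,4],
  [0,0,-0.4,0,4],
  [0,0,-1.1,0,4],
  [0,0,-2.0,0,4],
  [0,0,-3.0,0,4],
], newtons=90)

```text
clock: 8.98
position: [0.4487, -0.2888, 0.134]
ee_rot: [-0.0, 0.78, 0.626, -0.0]
contact_force: [2.0, -0.7, -2.0]
width: 0.0101
gripper_force: 88.0
```

Run:
```python
from h import *
# plate underside rel. TCP: TCP z at grasp minus 0 ; hover underside z=.060
units([[*BC,.14],[*BC,.09]],BY)
```

```text
clock 8.97 pos [ 0.4487 -0.2888  0.134 ] toolY yaw -12.53 tilt [-0.0006  0.0006] F [ 2.  -0.7 -2. ] w 0.0101 grip 88.02474975585938
turn -3.126
[ 7.687 -0.242 -0.148]
[ 7.686 -0.241  1.102]
```

Call:
play_rows([
  [1.0,0,-0.15,-0.5,4],
  [2.2,0,-0.15,-1.1,4],
  [3.4,-0.1,-0.15,-1.7,4],
  [4.6,-0.15,-0.15,-2.3,4],
  [5.8,-0.2,-0.15,-2.8,4],
])

```text
clock: 9.6
position: [0.4917, -0.0595, 0.1394]
ee_rot: [0.0, 0.604, 0.797, 0.0]
contact_force: [1.2, 1.0, -2.8]
width: 0.01
gripper_force: 88.2
```

Run:
```python
from h import *
units([[*BC,.14]],BY)
```

```text
clock 9.6 pos [ 0.4917 -0.0595  0.1394] toolY yaw 15.63 tilt [ 0.0008 -0.0002] F [ 1.2  1.  -2.8] w 0.01 grip 88.1777572631836
turn -0.311
[ 1.658  0.835 -0.015]
```

Call:
play_rows([
  [0.7,0.4,0,-0.2,4],
  [1.3,0.7,0,-0.31,4],
  [1.66,0.83,0,-0.31,4],
  [1.66,0.83,0,-0.31,4],
  [1.66,0.83,0,-0.31,4],
])

```text
clock: 10.22
position: [0.5057, 0.0111, 0.1389]
ee_rot: [0.0, 0.584, 0.812, -0.0]
contact_force: [0.5, -1.9, -3.2]
width: 0.0097
gripper_force: 88.2
```

```bash
cat > look.py <<'E'
from h import *
import sys
units([],BY)
n=sys.argv[1]
ds={k:manip.get_image(k) for k in("scene","top","wrist")};pickle.dump(ds,open(f"l{n}.pkl","wb"))
w=ds["wrist"];s=ds["scene"]
a=cv2.resize(s["img"][130:220,170:290,::-1],(512,384),interpolation=2)
cv2.imwrite(f"pics/l{n}.png",np.vstack([np.hstack([w["img"][:,:,::-1],a])])[:, :])
im=cv2.imread(f"pics/l{n}.png");cv2.imwrite(f"pics/l{n}.png",np.hstack([im[:300,140:400],im[:300,512:]]))
E
python3 look.py 1
```

```text
clock 10.22 pos [0.5057 0.0111 0.1389] toolY yaw 18.55 tilt [-0.0001 -0.0007] F [ 0.5 -1.9 -3.2] w 0.0097 grip 88.18490982055664
turn -0.019
```

View pics/l1.png

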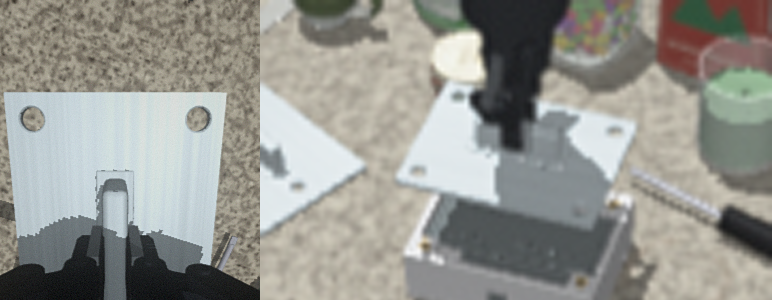

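The plate is held level over the box. In the left part (wrist), the +y holes are at (33,118) and (198,118). In the right part (scene), all four holes are visible. I'll fit the plate's pose to these.

```bash
cat > fit.py <<'E'
from h import *
import sys
from scipy.optimize import least_squares
n=sys.argv[1];ds=pickle.load(open(f"l{n}.pkl","rb"));pos=manip.get_state()["position"]
M=np.array([[42,62,5],[42,-62,5],[-42,-62,5],[-42,62,5]])/1000.
def X(p): return Ro.from_euler("zyx",p[3:]).apply(M)+p[:3]
def run(names,p0,r):
    obs=[]
    for k,ix in names:
        g=proj(ds[k],X(p0))[ix]
        for it in range(2): g=blob(ds[k],g,r[k],dark)
        obs.append((k,ix,g))
    def res(p): return np.concatenate([(proj(ds[k],X(p))[ix]-g).ravel() for k,ix,g in obs]+[(p[4:])*100])
    q=least_squares(res,p0);return q.x,q.fun.round(1),obs
p0=np.array([*BC,pos[2]-.014,BY,0,0])
p0[:2]=pos[:2]+.0017*np.array([-np.sin(BY),np.cos(BY)])
c,s=np.cos(BY),np.sin(BY);Rb=np.array([[c,-s],[s,c]])
for nm in([("wrist",[0,3])],[("scene",[0,1,2,3])],[("top",[0,1,2,3])],[("wrist",[0,3]),("scene",[0,1,2,3]),("top",[0,1,2,3])]):
    try:
        x,f,o=run(nm,p0,dict(wrist=9,scene=3,top=3))
        print([k for k,_ in nm],"pose",x.round(4),"under-TCPz",round(x[2]-pos[2],4),"boxframe off mm",((x[:2]-BC)@Rb*1000).round(1),"\n  ",f)
    except Exception as e: print(e)
E
python3 fit.py 1
```

```text
['wrist'] pose [ 0.5048  0.0135  0.1368  0.327  -0.      0.    ] under-TCPz -0.002 boxframe off mm [-1.1  0.5] 
   [ 0.  0. -0.  0. -0.  0.]
['scene'] pose [ 0.4815 -0.0109  0.15    0.298  -0.006  -0.0005] under-TCPz 0.0112 boxframe off mm [-31.  -15.1] 
   [-2.8  0.2  2.1  2.9 -0.5 -2.1  1.2 -0.9 -0.6 -0. ]
['top'] pose [ 0.4989  0.012   0.1489  0.3787 -0.0006  0.0007] under-TCPz 0.01 boxframe off mm [-7.1  0.9] 
   [ 1.3  1.9  1.6  0.1 -0.3 -2.1 -2.6  0.1 -0.1  0.1]
['wrist', 'scene', 'top'] pose [ 0.5041  0.0131  0.1319  0.3213 -0.0045  0.0194] under-TCPz -0.007 boxframe off mm [-1.9  0.4] 
   [-3.4  0.9  1.6 -0.2 -4.4 -2.6 -0.2 -0.3 -2.  -5.6  0.3 -4.1  1.8 -0.7
  2.5 -0.1 -1.1 -2.  -3.6 -2.2 -0.4  1.9]
```

```bash
cat > plane.py <<'E'
from h import *
import sys
ds=pickle.load(open(f"l{sys.argv[1]}.pkl","rb"))
pos=manip.get_state()["position"];c,s=np.cos(BY),np.sin(BY);R=np.array([[c,-s],[s,c]])
for k in ds:
    q=cloud(ds[k]).reshape(-1,3).copy();ok=ds[k]["range_z"].ravel()>0
    q[:,:2]=(q[:,:2]-BC)@R
    m=ok&(abs(q[:,0])<.05)&(abs(q[:,1])<.07)&(abs(q[:,0])>.015)&(abs(q[:,2]-(pos[2]-.005))<.02)
    if k=="wrist": m&=q[:,1]>.035
    k2=q[m]
    for it in range(4):
        A=np.c_[k2[:,:2],np.ones(len(k2))];p=np.linalg.lstsq(A,k2[:,2],rcond=None)[0];e=k2[:,2]-A@p;k2=k2[abs(e)<2*np.std(e)+1e-4]
    w=q[ok&(abs(q[:,2])<.015)&(abs(q[:,0])<.15)&(abs(q[:,1])<.2)]
    print(k,len(k2),"top z-TCPz",(p[2]-pos[2]).round(4),"slopes",p[:2].round(4),"std",np.std(e).round(4),"worktop",np.median(w[:,2]).round(4), "range",k2[:,1].min().round(3),k2[:,1].max().round(3))
E
python3 plane.py 1
```

```text
scene 493 top z-TCPz -0.0083 slopes [0.0026 0.0057] std 0.0018 worktop 0.0008 range -0.07 0.07
top 196 top z-TCPz -0.0099 slopes [ 0.0029 -0.0047] std 0.0022 worktop -0.0013 range -0.07 0.07
wrist 8124 top z-TCPz -0.0096 slopes [ 0.0003 -0.0004] std 0.0006 worktop -0.0005 range 0.035 0.07
```

Run:
```python
from h import *
units([box2w([0,-.0017,.077])],BY)
```

```text
clock 10.38 pos [0.5058 0.0111 0.1388] toolY yaw 18.5 tilt [-0.0001 -0.0003] F [ 1.1  0.2 -2.6] w 0.0098 grip 88.18411588668823
turn -0.023
[0.012 0.023 1.546]
```

Call:
play_rows([
  [0.01,0.02,0.5,-0.02,4],
  [0.01,0.02,1.0,-0.02,4],
  [0.01,0.02,1.4,-0.02,4],
  [0.01,0.02,1.54,-0.02,4],
  [0.01,0.02,1.54,-0.02,4],
])

```text
clock: 11.0
position: [0.5066, 0.0122, 0.0772]
ee_rot: [-0.0, 0.583, 0.813, -0.0]
contact_force: [0.3, 0.1, -2.8]
width: 0.0098
gripper_force: 88.2
```

```bash
python3 look.py 2; python3 plane.py 2
python3 - <<'E'
from h import *
ds=pickle.load(open("l2.pkl","rb"));w=ds["wrist"]["img"][:,:,::-1];s=ds["scene"]["img"][:,:,::-1];t=ds["top"]["img"][:,:,::-1]
b=lambda im,x,y,ww,h,W,H:cv2.resize(im[y:y+h,x:x+ww],(W,H),interpolation=2)
cv2.imwrite("pics/m2.png",np.vstack([b(w,150,95,212,56,800,212),np.hstack([b(s,196,155,72,56,450,350),b(t,212,175,66,66,350,350)])]))
E
```

```text
clock 11.0 pos [0.5066 0.0122 0.0772] toolY yaw 18.74 tilt [-0.0004  0.0001] F [ 0.3  0.1 -2.8] w 0.0098 grip 88.1502377986908
turn 0.001
scene 471 top z-TCPz -0.0092 slopes [0.0012 0.0056] std 0.0019 worktop 0.0008 range -0.069 0.07
top 200 top z-TCPz -0.0101 slopes [ 0.0314 -0.0047] std 0.0028 worktop -0.0012 range -0.07 0.07
wrist 8115 top z-TCPz -0.0096 slopes [ 0.0009 -0.0033] std 0.0006 worktop -0.0005 range 0.035 0.07
```

View pics/m2.png

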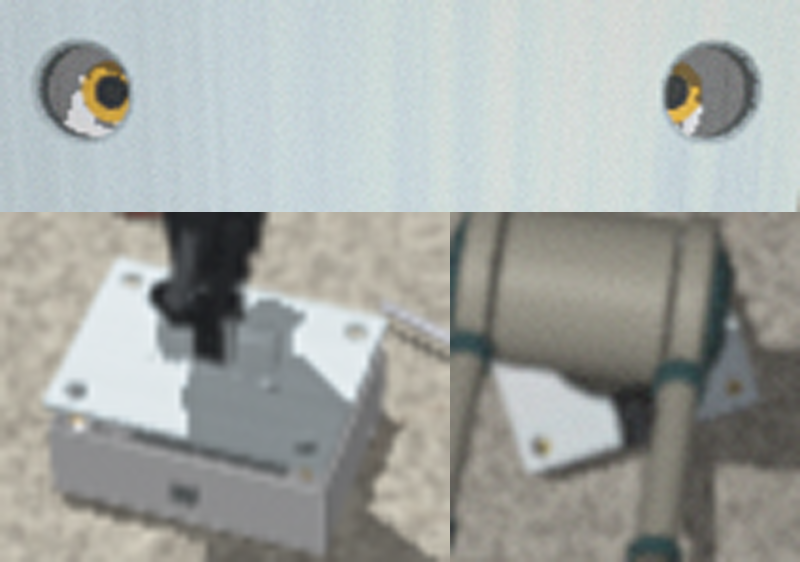

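In the wrist strip, the brass thread mouths show through both +y holes: hole centres at (85,90) and (713,90), threads at (112,92) and (676,92). I'll turn these pixels into offsets on the two planes.

```bash
cat > off.py <<'E'
from h import *
import sys
ds=pickle.load(open(f"l{sys.argv[1]}.pkl","rb"));d=ds["wrist"];pos=manip.get_state()["position"]
c,s=np.cos(BY),np.sin(BY);R=np.array([[c,-s],[s,c]])
im=d["img"];lab=cv2.cvtColor(im,cv2.COLOR_RGB2LAB).astype(int);H=[];T=[]
for u,v in((339,119),(173,119)):
    p=lab[v-20:v+21,u-20:u+21]
    plate=np.median(p[:4].reshape(-1,3),0)
    m=(np.abs(p-plate).sum(2)>35).astype(np.uint8)
    m=cv2.morphologyEx(m,cv2.MORPH_OPEN,np.ones((3,3)))
    m=cv2.morphologyEx(m,cv2.MORPH_CLOSE,np.ones((9,9)))
    ct=max(cv2.findContours(m,0,1)[0],key=cv2.contourArea);e=cv2.fitEllipse(cv2.convexHull(ct))
    H.append([e[0][0]+u-20,e[0][1]+v-20])
    b=(p[...,2]>150).astype(np.uint8);ys,xs=np.nonzero(b);print("hole ellipse",np.round(e[1],1),"brass bbox",xs.min()+u-20,xs.max()+u-20,ys.min()+v-20,ys.max()+v-20)
    # black thread core inside brass
    dk=(p[...,0]<75).astype(np.uint8)
    n,l,st,ce=cv2.connectedComponentsWithStats(dk);print([(st[i,4],(ce[i]+[u-20,v-20]).round(1).tolist()) for i in range(1,n) if st[i,4]>8])
H=np.array(H);print("H",H.round(1).tolist())
f=lambda uv,z:(onz(d,uv,z)[:,:2]-BC)@R*1000
print("holes box mm",f(H,pos[2]-.0095).round(1).tolist())
if len(sys.argv)>2: print("threads",f(eval(sys.argv[2]),.05).round(1).tolist())
E
python3 off.py 2 "[[329.1,119.4],[179.7,119.4]]"
```

```text
hole ellipse [25.3 27.1] brass bbox 327 335 112 127
[(np.int32(24), [329.0, 118.9])]
hole ellipse [23.8 26.4] brass bbox 172 183 112 127
[(np.int32(51), [179.2, 118.8])]
H [[338.3, 118.6], [171.7, 117.6]]
holes box mm [[42.3, 61.8], [-41.4, 62.3]]
threads [[42.3, 61.1], [-42.0, 61.1]]
```

Call:
play_rows([
  [-0.01,0,0.03,0,4],
  [-0.02,-0.01,0.06,0,4],
  [-0.02,-0.01,0.06,0,4],
  [-0.02,-0.01,0.06,0,4],
  [-0.02,-0.01,0.06,0,4],
])

```text
clock: 11.78
position: [0.5065, 0.0118, 0.0748]
ee_rot: [0.0, 0.582, 0.813, 0.0]
contact_force: [0.2, -0.0, -2.9]
width: 0.01
gripper_force: 88.1
```

Call:
play_rows([
  [0,0,0,0,4],
  [0,0,0,0,4],
  [0,0,0,0,4],
])

```text
clock: 12.15
position: [0.5064, 0.0118, 0.0748]
ee_rot: [-0.0, 0.582, 0.813, 0.0]
contact_force: [-0.5, -0.4, -1.5]
width: 0.0101
gripper_force: 88.1
```

```bash
python3 look.py 3; python3 plane.py 3; python3 off.py 3 "[[329,118.8],[179.2,118.8]]"
python3 - <<'E'
from h import *
ds=pickle.load(open("l3.pkl","rb"));d=ds["top"];s=ds["scene"]
print(manip.get_state()["qd"].round(4))
w=ds["wrist"]["img"][:,:,::-1];t=d["img"][:,:,::-1];s=s["img"][:,:,::-1]
b=lambda im,x,y,ww,h,W,H:cv2.resize(im[y:y+h,x:x+ww],(W,H),interpolation=2)
cv2.imwrite("pics/m3.png",np.vstack([b(w,150,95,212,56,800,212),np.hstack([b(s,196,155,72,56,450,350),b(t,212,175,66,66,350,350)])]))
E
```

```text
clock 12.15 pos [0.5064 0.0118 0.0748] toolY yaw 18.78 tilt [0.     0.0001] F [-0.5 -0.4 -1.5] w 0.0101 grip 88.14971923828125
turn 0.004
scene 464 top z-TCPz -0.0085 slopes [0.003  0.0062] std 0.0019 worktop 0.0007 range -0.07 0.07
top 186 top z-TCPz -0.0113 slopes [-0.0223 -0.0079] std 0.0026 worktop -0.0013 range -0.07 0.07
wrist 8171 top z-TCPz -0.0096 slopes [ 0.     -0.0005] std 0.0006 worktop -0.0005 range 0.035 0.07
hole ellipse [25.3 27. ] brass bbox 326 338 112 126
[(np.int32(32), [331.1, 118.5])]
hole ellipse [23.8 26.9] brass bbox 172 183 111 126
[(np.int32(50), [179.3, 118.4])]
H [[338.2, 118.5], [171.8, 117.9]]
holes box mm [[41.4, 61.6], [-42.4, 61.8]]
threads [[40.6, 61.2], [-42.5, 61.1]]
[ 0.0018  0.001   0.0011  0.0001  0.0014 -0.0001]
```

View pics/m3.png

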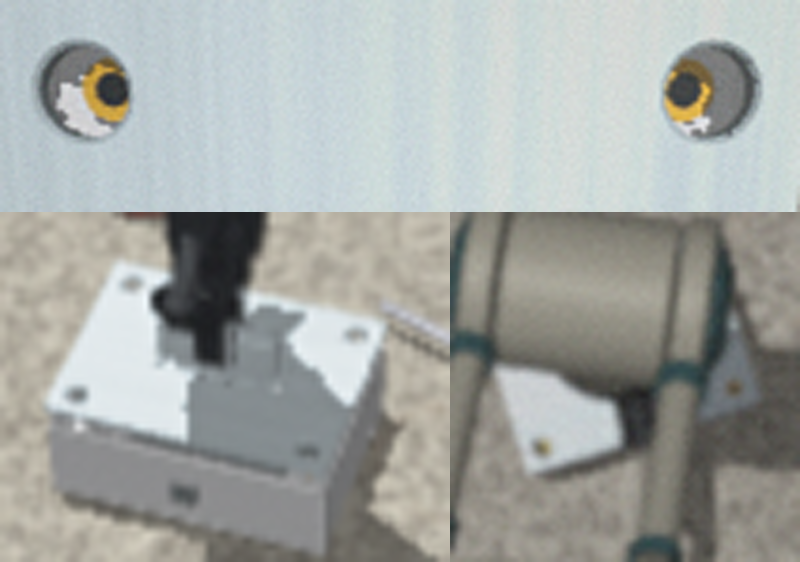

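```bash
python3 -c "
from rig import manip
print(manip.sign_off())"
```

```text
the job is handed in; nothing more can be done
None
```

Job handed in: both flaps are flat, long over short. The four-hole cover is held still and level about 10 mm above the rim, with holes and threads within about 1 mm at the two corners I measured; the other two were only checked by eye.

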